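# Fit the square drive flange onto the hub studs

## Robot

A 6-joint arm with a two-finger parallel gripper is mounted at the origin on a cart in front of the work surface, level with it; the furniture and walls round the work are solid. World frame = base frame: x ahead of the robot, y to its left, z up, the work surface at z = 0. Lengths are in m, angles in rad, forces in N, time in s.
With the tool pointing down it reaches from about 0.425 to 1.125 m from the base axis. Payload 14.9 kg.
Tool frame: the origin (TCP) lies midway between the tips of the shut fingers; the grasp point (between the pads) lies 19 mm behind it (env.tcp_to_grasp is the distance from the TCP to the grasp point, in m); z points along the fingers, y is the line along which they close (so a half turn about z gives the same grasp; the last joint's range is limited). The gripper opens to 91 mm and grips with 3 to 60 N. Pads are 32 mm wide; open, the fingers measure 118 mm over their backs; the gripper's body (76 mm by 178 mm) begins 60 mm behind the grasp point.
Start: joints at [-1.133, 0.379, 1.734, -0, 1.028, -0.033], TCP at [0.318, -0.624, 0.214] pointing down, gripper open.
Joint ranges: [-2.77, 2.77], [-0.74, 2.19], [0, 2.66], [-1.06, 4.2], [0.31, 2.87], [-3.08, 3.08]. Speed limits (rad/s): [1.89, 1.89, 2.39, 3.14, 3.14, 3.14].

## Interface

Orientations are given as a 3x3 rotation matrix whose columns are the frame's x, y, z axes.
In Python, from station import env, effector, sensors, eyes gives the robot as it stands. Calls block until the motion is done:
- env.reach(position, orientation): joint-space move of the TCP to a pose.
- env.line_to(position, speed=0.15, attitude=None, stop_force=None): straight line of the TCP; attitude=None keeps the orientation; speed is the mean speed in m/s. With stop_force (N) it stops when the force on the tool has changed by that much, and returns True; else False.
- env.move_joints(angles): joint-space move.
- effector.move_gripper(opening): finger opening in m; the grip force is fixed at half the most; returns when the fingers have stopped.
- env.hold(seconds).
- env.ik(position, orientation): joint angles nearest the present ones, or None.
- sensors.state(): the state.
- eyes.camera(name): name is "scene" or "top" or "wrist"; returns the picture (400x640x3 uint8, red, green, blue); there is no depth.
- eyes.get_calibration(name): a dict with "K" (3x3 intrinsics, pixels), "k1" (the pictures are not rectified: a ray, as slopes to the right and down, at radius r is drawn at 1 + k1 r^2 times it, then the intrinsics apply), "eye" and "orientation" of the camera in the world. Camera axes: x right, y down, z forward; pixel columns grow to the right and rows downward; lengths in m; the calibration is good to about 2 mm. A picture is of the moment at which its call begins: read the wrist's pose just before it. get_calibration takes no time and is no camera call; for the wrist camera it gives the pose at the moment of the call.
A pose or a line that the arm cannot do raises env.Unreachable and nothing moves.
- env.close_job(): hands the job in; it is judged then, once.
The state is a dict: "t": time; "joints": joint angles; "qvel": joint speeds; "joint_torque": joint torques, N m; "ee_pos": TCP position; "tcp_rot": TCP orientation; "ft_force": force on the tool from outside, world axes, zero at the start; "wrist_torque": the same for the moment, N m; "finger_gap": finger opening in m; "grasp_force": force on a finger pad.
Only numpy, scipy, OpenCV 4.12 (cv2) and the standard library are available. Lean on these libraries where they do the work, as an engineer would, in place of code of your own. Each camera call takes 0.05 s, during which the arm holds its last target. There are 200 camera calls.

## Task

Pick up the square drive flange by its neck and lower it over the centre pilot of the wheel hub on the bench, turn it until its four holes match the four studs, then slide it down until it sits flush on the hub face, and let go. The hub has stopped at some unknown angle, so feel for the studs with a light touch: do not drop the flange, press it hard against the hub or force it, and leave the tools lying around undisturbed.

Things in the scene. Friction and masses are not known exactly. Their poses are not given: they have to be found in the camera images.
- drive_flange: Loose bare-aluminium flange, 0.4 to 0.65 kg, lying neck up: a square plate 110 x 110 x 12 mm with a square hollow neck 44 x 44 mm rising 45 mm above its middle (57 mm in all). Origin: centre of the plate's underside; z up along the neck, x and y parallel to the sides of plate and neck. 30 mm bore through plate and neck; four 11 mm through holes at x = +-30, y = +-30 mm.
- neck_grip (a point): Point on the flange's axis 45 mm above its underside (12 mm below the neck's top), where fingers can pinch a facing pair of flats of the neck, 44 mm apart; same axes as the flange. The flats face the middles of the plate's sides; the holes lie toward its corners.
- hub_stand: Wheel hub on a round dark steel foot, 124 mm across, fixed to the bench. Origin: centre of the foot's underside; z is the hub's axis, vertical. Only the foot is measured: its yaw says nothing of the studs' angle. The stud disc has stopped at an unknown angle and is far too stiff to be turned.
- hub_face (a point): Centre of the hub's flat upper face, a steel disc 116 mm across, 55 mm above the bench: the flange's underside must rest here. Four studs, 9 mm thick and 24 mm tall (top 2 mm coned to 6 mm), rise from it at the corners of a 60 x 60 mm square round the axis, at an unmeasured angle; the pattern repeats every 90 degrees.
- pilot_tip (a point): Top centre of the hub's pilot, a pin on the axis 28 mm thick, 34 mm above the face (top 5 mm coned to 20 mm). The flange goes over the pilot first, then lies on the stud tips, 24 mm above the face, until its holes match within about 1.5 degrees. It fits pilot and studs with 1 mm play all round.
- adjustable_wrench: Bystander: bare steel adjustable wrench, 45 x 226 x 13 mm, lying at the bench's front edge across the robot's view, origin at the middle of its underside. Leave alone.
- tape_measure: Bystander: tape measure standing on edge, 36 x 79 x 62 mm, in front of the tool box, origin at the middle of its underside. Leave alone.
- masking_tape: Bystander: roll of masking tape lying flat, 105 mm across, 24 mm high, to the right of the work, origin at the middle of its underside. Leave alone.

How it is judged:
On the way, in this order (a step that is already met when the one before it is completed fails the run):
1. the flange is round the pilot, still above its seat (lowered, not dropped) (horizontal distance between drive_flange and hub_face below 0.005 m and z of drive_flange in the frame of hub_face between 0.004 and 0.033 m), for 0.2 s.
2. the flange is down on the hub face with the studs through its holes (horizontal distance between drive_flange and hub_face below 0.003 m and z of drive_flange in the frame of hub_face below 0.002 m), for 0.2 s.
At the end, for the whole second after the job is handed in: The flange sits flush on the hub face with the studs through its holes: its underside within 2 mm of the face (at most 3 mm below it), axis within 3 mm of the hub's, tilt under 0.03 rad, released and at rest (all of step 2 and z of drive_flange in the frame of hub_face above -0.003 m and angle between drive_flange's own z axis and vertical below 0.03 rad and linear speed of drive_flange below 0.02 m/s); the robot touches nothing.
It fails at once if the flange is pressed on the hub with more than 40 N (contact force between drive_flange and hub_stand above 40 N).
It fails at once if the adjustable wrench is moved more than 15 mm (distance of adjustable_wrench from where it was at the start of the episode above 0.015 m).
It fails at once if the tape measure is moved more than 15 mm (distance of tape_measure from where it was at the start of the episode above 0.015 m).
It fails at once if the masking tape is moved more than 15 mm (distance of masking_tape from where it was at the start of the episode above 0.015 m).
It also fails if it takes over 72 s, if anything falls off the work surface, if the arm or the gripper's body presses on something with over 40 N, if the wrist force passes 120 N, or if a joint passes its speed limit or range.

## Working session

There is one attempt and no reset: what is moved stays moved. The work goes in short steps, each a Python script; the robot and the scene stay as the last script left them, time stands still between calls to the robot, and variables do not carry over. Pictures are saved under pics/ and viewed, at most 10 in all, crops included, and the job is handed in when it is done.

```bash
ls; mkdir -p pics; python3 - <<'E'
from station import env, effector, sensors, eyes
import cv2
for n in ["scene","top"]:
    cv2.imwrite(f"pics/{n}0.png",eyes.camera(n)[:,:,::-1])
    c=eyes.get_calibration(n);print(n,c)
print(sensors.state()["t"],env.tcp_to_grasp)
E
```

```text
pics
scene {'K': array([[469.34621493,   0.        , 327.39920076],
       [  0.        , 469.34621493, 194.29584779],
       [  0.        ,   0.        ,   1.        ]]), 'k1': 0.0027474495673723586, 'eye': array([-0.2935801 ,  0.31096755,  1.08288875]), 'orientation': array([[-0.46050537, -0.65672891,  0.59719506],
       [-0.88764965,  0.33797817, -0.312808  ],
       [ 0.00359116, -0.67414975, -0.73858596]])}
top {'K': array([[401.37056574,   0.        , 326.34173016],
       [  0.        , 401.37056574, 197.77121925],
       [  0.        ,   0.        ,   1.        ]]), 'k1': -0.06323020784357991, 'eye': array([ 0.33491774, -0.08710975,  1.15392988]), 'orientation': array([[ 0.01450847, -0.98949881,  0.14381103],
       [-0.99974979, -0.01680445, -0.01476343],
       [ 0.01702506, -0.14356085, -0.98949504]])}
0.1 0.0188
```

View pics/top0.png

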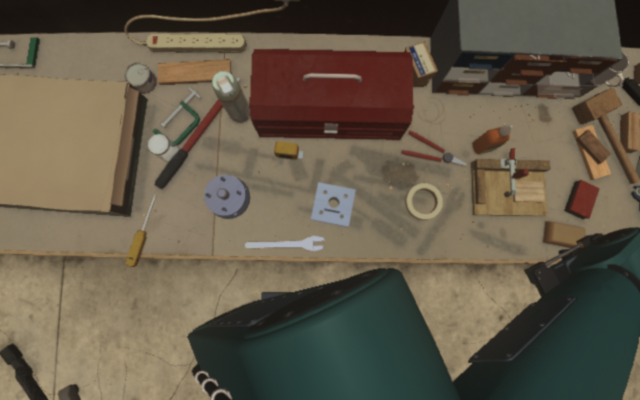

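View pics/scene0.png

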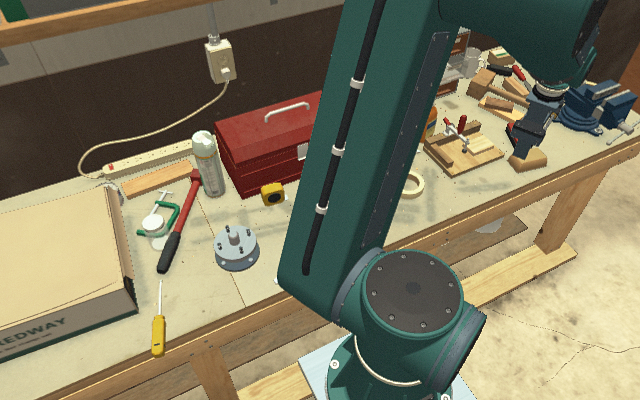

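The top view shows the hub at about (227,196), the flange at (334,203), the wrench at (285,244), the tape measure at (288,150) and the masking tape at (425,201). In the scene view the arm hides the flange, and the hub is at (237,245) with its pilot and studs visible.

```bash
cat > h.py <<'E'
from station import env, effector, sensors, eyes
import cv2, numpy as np
def cast(c,uv,z):
    "pixels (n,2) -> world points on plane z"
    uv=np.atleast_2d(np.asarray(uv,float)); K=c["K"]
    d=(uv-[K[0,2],K[1,2]])/[K[0,0],K[1,1]]; s=d.copy()
    for _ in range(8): s=d/(1+c["k1"]*(s**2).sum(1,keepdims=True))
    r=np.c_[s,np.ones(len(s))]@c["orientation"].T
    return c["eye"]+r*((z-c["eye"][2])/r[:,2])[:,None]
def down(yaw):
    "tool down, tool x axis at yaw (tool y at yaw-90)"
    a,b=np.cos(yaw),np.sin(yaw)
    return np.array([[a,b,0],[b,-a,0],[0,0,-1.]])
def blobs(im,lo,hi,amin):
    m=cv2.inRange(cv2.cvtColor(im,cv2.COLOR_RGB2HSV),lo,hi)
    m=cv2.morphologyEx(m,cv2.MORPH_CLOSE,np.ones((5,5)))
    cs,_=cv2.findContours(m,cv2.RETR_EXTERNAL,cv2.CHAIN_APPROX_NONE)
    return [c for c in cs if cv2.contourArea(c)>amin]
E
python3 - <<'E'
from h import *
im=cv2.imread("pics/top0.png")[:,:,::-1].copy(); c=eyes.get_calibration("top")
hsv=cv2.cvtColor(im,cv2.COLOR_RGB2HSV)
for p in [(320,190),(227,180),(240,200)]: print(p,hsv[p[1],p[0]])
for n,p,z in [("flange",(334,203),.012),("hub",(227,196),.055),("tape",(425,201),.02),("tm",(288,150),.06),("wr",(285,244),.01)]: print(n,cast(c,p,z).round(3))
for b in blobs(im,(105,20,60),(135,120,255),400):
    if 150<b[:,0,0].mean()<400: print(b.reshape(-1,2).mean(0),cv2.minAreaRect(cast(c,b[:,0],.012)[:,:2].astype(np.float32)))
s=sensors.state();w=eyes.get_calibration("wrist")
print(s["tcp_rot"].round(3),s["ee_pos"]); print((s["tcp_rot"].T@(w["eye"]-s["ee_pos"])).round(3),(s["tcp_rot"].T@w["orientation"]).round(3),w["K"],w["k1"])
E
```

```text
(320, 190) [108  34 165]
(227, 180) [118  26 135]
(240, 200) [118  30 136]
flange [[ 0.486 -0.126  0.012]]
hub [[0.495 0.172 0.055]]
tape [[ 0.495 -0.388  0.02 ]]
tm [[0.627 0.006 0.06 ]]
wr [[0.367 0.011 0.01 ]]
[333.07092199 204.23404255] ((0.4831533133983612, -0.12310004234313965), (0.10758373886346817, 0.10777807235717773), 80.10089111328125)
[226.64102564 195.88888889] ((0.5040231347084045, 0.18198531866073608), (0.12329917401075363, 0.11213410645723343), 87.43527221679688)
[[ 0.891  0.454 -0.   ]
 [ 0.454 -0.891  0.001]
 [-0.    -0.001 -1.   ]] [ 0.31734106 -0.62352766  0.21335403]
[ 0.07  -0.    -0.169] [[-0.001 -0.968 -0.25 ]
 [ 1.    -0.001  0.   ]
 [-0.    -0.25   0.968]] [[337.16224479   0.         318.18049911]
 [  0.         337.16224479 197.40617767]
 [  0.           0.           1.        ]] -0.02778185971044587
```

```bash
python3 - <<'E'
from h import *
import pickle
R=down(np.radians(80)); out={}
for n,p in [("flange",(.483,-.123,.2)),("hub",(.495,.172,.22))]:
    env.reach(np.array(p),R); env.hold(.3)
    c=eyes.get_calibration("wrist"); im=eyes.camera("wrist"); out[n]=(c,im)
    cv2.imwrite(f"pics/w_{n}.png",im[:,:,::-1]); s=sensors.state(); print(s["t"],s["joints"].round(2),s["ft_force"].round(2))
pickle.dump(out,open("w.pkl","wb"))
cv2.imwrite("pics/w_both.png",cv2.resize(np.vstack([out["flange"][1],out["hub"][1]])[:,:,::-1],(480,600),interpolation=cv2.INTER_AREA))
E
```

```text
2.3583 [-0.3   0.08  2.14  0.    0.92 -0.12] [-0.02  0.96 -0.28]
3.8417 [ 0.29  0.09  2.08 -0.    0.97  0.46] [ 0.1  -0.95 -0.19]
```

View pics/w_flange.png

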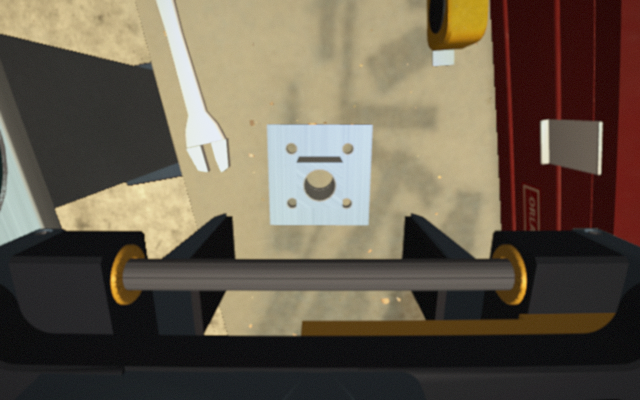

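View pics/w_hub.png

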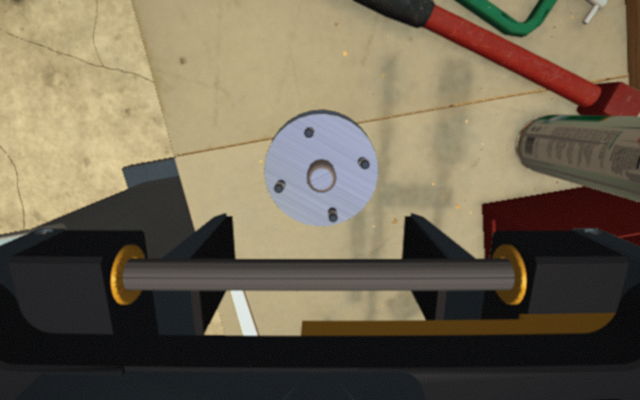

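Flange view: the square plate has corners near (268,125), (373,125), (369,225) and (270,225), with the holes at about (291,149), (348,149), (292,203) and (347,203). Hub view: the disc is centred near (321,168), with the pilot at (321,177) and the studs near (309,131), (364,161), (333,214) and (280,186).

```bash
python3 - <<'E'
from h import *
import pickle
o=pickle.load(open("w.pkl","rb"))
def dark(im,center,r,thr):
    g=cv2.cvtColor(im,cv2.COLOR_RGB2GRAY); m=np.zeros_like(g); cv2.circle(m,center,r,255,-1)
    b=((g<thr)&(m>0)).astype(np.uint8); n,_,st,ce=cv2.connectedComponentsWithStats(b)
    return [(ce[i],st[i]) for i in range(1,n) if st[i,4]>8]
c,im=o["flange"]; hsv=cv2.cvtColor(im,cv2.COLOR_RGB2HSV); print(hsv[170,280],hsv[100,300],hsv[140,320])
for b in blobs(im,(95,8,120),(130,90,255),3000):
    if abs(b[:,0,0].mean()-320)<60:
        h=cv2.convexHull(b); print(cv2.boundingRect(b),cv2.minAreaRect(cast(c,h[:,0],.012)[:,:2].astype(np.float32)))
print(dict(thr=1)); 
for ce,st in dark(im,(320,175),60,130): print(ce.round(1),st,cast(c,ce,.012).round(4),cast(c,ce,.057).round(4))
c,im=o["hub"]; hsv=cv2.cvtColor(im,cv2.COLOR_RGB2HSV); print(hsv[150,300],hsv[100,300])
for b in blobs(im,(95,8,90),(140,90,255),3000):
    if abs(b[:,0,0].mean()-320)<60:
        h=cv2.convexHull(b); print(cv2.boundingRect(b),cv2.fitEllipse(cast(c,h[:,0],.055)[:,:2].astype(np.float32)))
for ce,st in dark(im,(321,170),52,95): print(ce.round(1),st,cast(c,ce,.067).round(4))
cv2.imwrite("pics/hubcrop.png",cv2.resize(im[100:240,250:390,::-1],None,fx=4.2,fy=4.2,interpolation=cv2.INTER_CUBIC))
E
```

```text
[ 99  32 222] [ 22  67 175] [103  38 229]
(268, 125, 104, 100) ((0.48457348346710205, -0.12199142575263977), (0.10837780684232712, 0.10886263102293015), 79.92891693115234)
{'thr': 1}
[349.8 150.8] [347 149   6   4  11] [[ 0.521  -0.1006  0.012 ]] [[ 0.5178 -0.0948  0.057 ]]
[319.2 159. ] [297 157  45   5 215] [[ 0.4876 -0.1036  0.012 ]] [[ 0.4886 -0.0974  0.057 ]]
[319.5 190.3] [305 179  30  21 377] [[ 0.4819 -0.1373  0.012 ]] [[ 0.4836 -0.1268  0.057 ]]
[291.2 204.6] [288 202   8   5  22] [[ 0.4485 -0.1477  0.012 ]] [[ 0.4544 -0.136   0.057 ]]
[346.7 205.4] [343 203   8   5  21] [[ 0.5085 -0.1594  0.012 ]] [[ 0.5068 -0.1461  0.057 ]]
[114  44 190] [ 21  78 183]
(265, 112, 113, 114) ((0.499936044216156, 0.1819981336593628), (0.11287139356136322, 0.11500390619039536), 173.5388641357422)
[308.5 132.2] [304 128  10   9  66] [[0.495  0.2226 0.067 ]]
[363.5 162.8] [358 158  11  11  79] [[0.5418 0.1848 0.067 ]]
[318.1 166.2] [308 160  25  27 151] [[0.4983 0.1892 0.067 ]]
[279. 186.] [274 180  11  13  81] [[0.4571 0.1767 0.067 ]]
[332.1 214.2] [328 208   9  13  89] [[0.5036 0.1391 0.067 ]]
```

View pics/hubcrop.png

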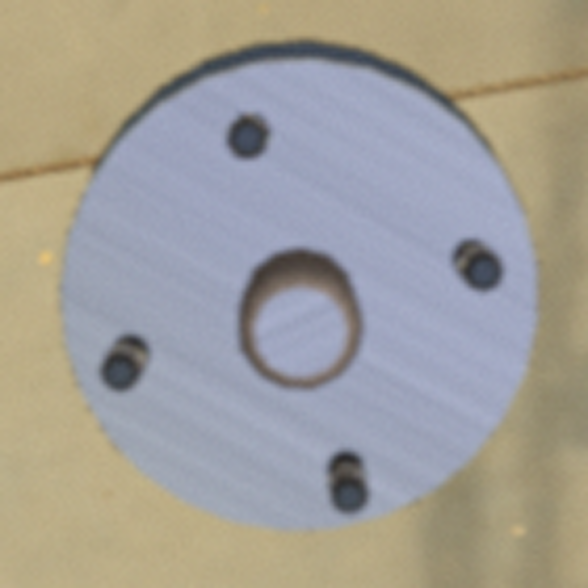

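The crop shows the stud tops at (248,136), (481,269), (348,493) and (121,370), and the pilot's top face at (302,332), all in 4.2x crop pixels.

```bash
python3 - <<'E'
from h import *
import pickle
o=pickle.load(open("w.pkl","rb")); c,im=o["hub"]
p=cast(c,np.array([(248,136),(481,269),(348,493),(121,370)])/4.2+[250,100]-.4,.079)[:,:2]
m=p.mean(0);d=p-m; print(p.round(4),m,np.linalg.norm(d,axis=1)); a=np.degrees(np.arctan2(d[:,1],d[:,0]))
print("diag",a,(a-45)%90); print("pilot",cast(c,np.array([302,332])/4.2+[250,100]-.4,.089))
c,im=o["flange"]
# bright hole-free check: bore rim and the plate corners; tolerance of edges by threshold
for lo in (8,14,20):
  for b in blobs(im,(92,lo,140),(130,90,255),3000):
    if abs(b[:,0,0].mean()-320)<60:
        ap=cv2.approxPolyDP(b,12,True)[:,0]; q=cast(c,ap,.012)[:,:2]; print(ap.tolist(),q.round(4).tolist(),q.mean(0))
print(c["eye"])
# neck top bore: ellipse of dark rim
x=im[115:235,255:385,::-1]; cv2.imwrite("pics/flcrop.png",cv2.resize(x,None,fx=4.5,fy=4.5,interpolation=cv2.INTER_CUBIC))
E
```

```text
[[0.4957 0.2235]
 [0.541  0.186 ]
 [0.5036 0.1401]
 [0.4581 0.1776]] [0.49960471 0.18178632] [0.04186457 0.0416527  0.04191299 0.0416795 ]
diag [  95.39691555    5.85532936  -84.56594816 -174.21150798] [50.39691555 50.85532936 50.43405184 50.78849202]
pilot [[0.49993646 0.18098701 0.089     ]]
[[268, 125], [271, 222], [366, 224], [372, 126]] [[0.4414, -0.0593], [0.4223, -0.1636], [0.5264, -0.1845], [0.5476, -0.0792]] [ 0.48445048 -0.12163266]
[[268, 125], [271, 222], [366, 224], [371, 125]] [[0.4414, -0.0593], [0.4223, -0.1636], [0.5264, -0.1845], [0.5468, -0.078]] [ 0.48422941 -0.12133493]
[[268, 125], [271, 222], [366, 224], [371, 125]] [[0.4414, -0.0593], [0.4223, -0.1636], [0.5264, -0.1845], [0.5468, -0.078]] [ 0.48422941 -0.12133493]
[ 0.4953466  -0.05420945  0.36930112]
```

View pics/flcrop.png

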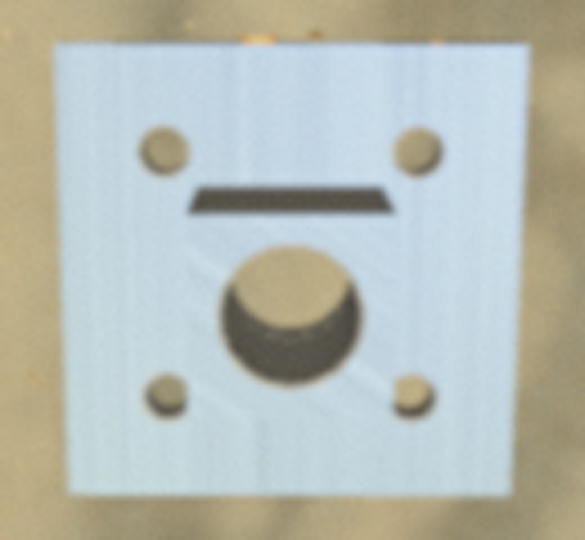

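The flange crop shows the holes at (164,151), (418,151), (413,396) and (167,396), and the bore rim at the neck's top centred at (291,315), in 4.5x crop pixels. Next I compare these points and grasp.

```bash
python3 - <<'E'
from h import *
import pickle
c,im=pickle.load(open("w.pkl","rb"))["flange"]
f=lambda a,z: cast(c,np.array(a)/4.5+[255,115]-.4,z)[:,:2]
p=f([(164,151),(418,151),(413,396),(167,396)],.012); m=p.mean(0); d=p-m
a=np.degrees(np.arctan2(d[:,1],d[:,0])); yaw=np.mean((a-45)%90); yaw=np.mean((a-45+10)%90)-10
print("holes",m,np.linalg.norm(d,axis=1),(a-45)%90); b=f([(291,315)],.057)[0]; print("bore",b)
C=(m+b)/2; 
if np.linalg.norm(m-b)>.004: raise SystemExit
yaw=np.mean((a-45-40)%90)+40; print(C,yaw)
R=down(np.radians(yaw))
env.reach(np.r_[C,.16],R); env.line_to(np.r_[C,.026],.08)
effector.move_gripper(.03); s=sensors.state(); print(s["t"],s["finger_gap"],s["grasp_force"],s["ee_pos"],s["ft_force"])
f0=s["ft_force"]
env.line_to(np.r_[C,.2],.08); env.hold(.3); s=sensors.state(); print(s["t"],s["finger_gap"],s["ft_force"],s["ft_force"]-f0,s["wrist_torque"])
c=eyes.get_calibration("wrist"); im=eyes.camera("wrist"); pickle.dump((s,c,im),open("held.pkl","wb")); cv2.imwrite("pics/held.png",im[:,:,::-1])
E
```

```text
holes [ 0.48435841 -0.12154475] [0.04205568 0.04219724 0.04223258 0.04237526] [79.83169525 79.83318173 80.07272059 79.59449584]
bore [ 0.48439201 -0.12131162]
[ 0.48437521 -0.12142818] 79.83302335433332
7.6 0.043480259440902745 29.9967160820961 [ 0.48437235 -0.12144357  0.02599825] [-1.58479901 -0.65643053  0.29329202]
10.225 0.043874789997796065 [ 0.61734147  0.52941029 -4.72139001] [ 2.20214048  1.18584082 -5.01468203] [ 0.00651961 -0.00049542 -0.04101491]
```

View pics/held.png

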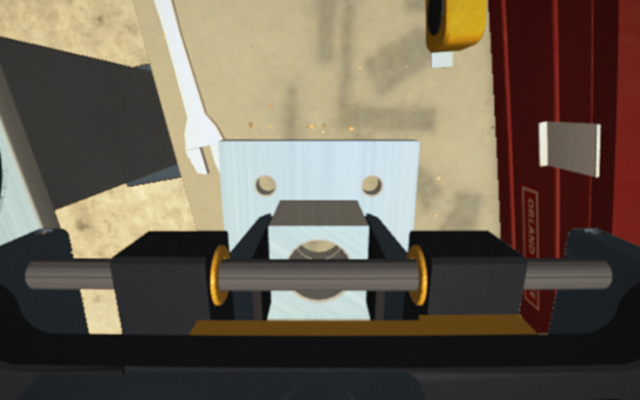

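The flange is held level. Its far plate edge runs from (220,141) to (418,141), and the two visible holes are at (266,185) and (372,185). I use these to get the flange's offset in the tool, then lower it over the pilot.

```bash
python3 - <<'E'
from h import *
import pickle
s,c,im=pickle.load(open("held.pkl","rb"))
p=cast(c,[(220,141),(418,141),(266,185),(372,185)],s["ee_pos"][2]-.014)
q=(p-s["ee_pos"])@s["tcp_rot"]; print(q.round(4))
E
```

```text
[[ 0.0544 -0.053   0.014 ]
 [ 0.0543  0.0539  0.014 ]
 [ 0.0301 -0.029   0.014 ]
 [ 0.03    0.03    0.014 ]]
```

```bash
python3 - <<'E'
from h import *
H=np.array([.4998,.1815]); R=down(np.radians(50.6))
env.reach(np.r_[H,.22],R); env.line_to(np.r_[H,.122],.08); env.hold(.3)
s=sensors.state(); f0=s["ft_force"]; print(s["t"],f0.round(2),s["finger_gap"])
hit=env.line_to(np.r_[H,.083],.015,stop_force=4); s=sensors.state()
print(hit,"underside above face",s["ee_pos"][2]-.026-.055,s["ee_pos"],(s["ft_force"]-f0).round(2),s["wrist_torque"].round(3),s["t"])
E
```

```text
13.1167 [ 0.01  0.38 -5.33] 0.043500126039649915
False underside above face 0.0020373779983517346 [0.49981526 0.1815033  0.08303738] [-0.43 -0.27  0.93] [-0.013 -0.018 -0.028] 15.8667
```

```bash
python3 - <<'E'
from h import *
s=sensors.state(); f0=s["ft_force"]; H=s["ee_pos"][:2]
hit=env.line_to(np.r_[H,.078],.008,stop_force=5); s=sensors.state(); z=s["ee_pos"][2]
print(hit,"underside",z-.081,(s["ft_force"]-f0).round(2),s["t"])
effector.move_gripper(.085); env.hold(.3)
s=sensors.state(); print(s["finger_gap"],s["ft_force"].round(2))
env.line_to(np.r_[H,.2],.1); env.hold(.3)
c=eyes.get_calibration("wrist"); cv2.imwrite("pics/end.png",eyes.camera("wrist")[:,:,::-1]); print(sensors.state()["t"])
E
```

```text
True underside -1.9084161572910374e-05 [-0.26 -1.24 11.56] 16.2583
0.08506746335001154 [ 0.09 -0.02 -0.57]
19.0333
```

View pics/end.png

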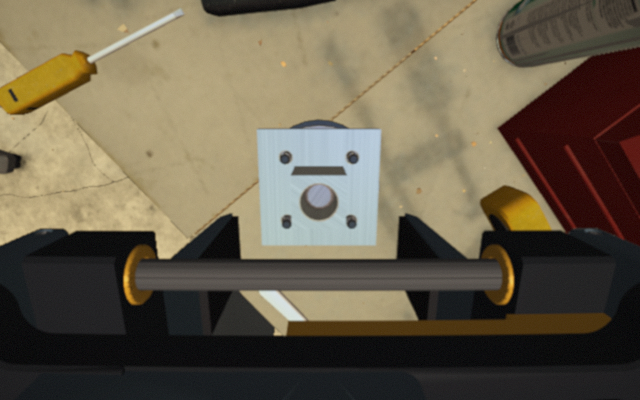

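The end view shows studs in all four holes at (285,157), (353,157), (286,221) and (351,221), with the pilot in the bore at (320,198). The flange is flush, and the fingers are clear of it.

```bash
python3 -c "
from station import env
print(env.close_job())"
```

```text
the job is handed in; nothing more can be done
None
```

The flange sits flush on the hub face with all four studs through its holes; I let go, backed the arm clear and handed the job in at about 19 s, but no verdict came back.

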